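# Put the sugar refractometer away in its case

### The job

Put the hand refractometer away: lay it down gently in the two V-shaped saddles of the wooden case, with its rubber eyepiece at the case's open end, and let go only once it rests in both saddles. Then start the narrow end of the lid into the dovetailed way at the open end and slide it in, pull upward, pressing it home firmly until it wedges tight, about flush with the end of the case. Leave the other things on the table where they are.

Things in the scene. Friction and masses are not known exactly. Their poses are not given: they have to be found in the camera images.
- case: (All sizes in mm.) Open wooden case, 182 long (x) x 132 wide x 60 high, screwed down by a steel lug at the middle of each long side (22 out, 22 high). Origin: centre of its underside; x runs from the open (mouth) end, x = -91, to the closed end, x = +91, the mouth to the robot's right (+-20 degrees). Floor 6 thick; cavity 80 wide, x = -81 to +77, walls 48 high, also at the mouth.
- way_mouth (a point): Middle of the lid's way at the mouth, case x = -91, z = 48, with the case's axes. The way lies on the side walls, z = 48 (ledges) to 60, between rails undercut 30 degrees from vertical. Open at the mouth and 108 wide on the ledges there; narrows 3 degrees a side to a stop at case x = +83. At z = 60 it is 14 narrower: about 84 at mid length, all the room the fingers have above the cradle.
- cradle (a point): Where the refractometer's origin belongs: case x = -9, y = 0, z = 26, with the case's axes; its x axis along this x axis, 4 mm play along x. Two wooden V-saddles stand across the cavity, 9 thick, 48 wide, from 27 to 36 mm either side of this point along x (54 free between them), with 45-degree flanks from the floor up to case z = 28.
- lid_seat (a point): Where the lid's origin stands when the lid just becomes tight: case x = -6, y = 0, z = 48, with the case's axes; the lid's back end is then flush with the mouth. The lid comes from -x and moves along +x. Waxed wood: it slides easily until it wedges; pressed home with 10 to 20 N it stops within 1 mm of this point and stays jammed by friction when let go.
- lid: Loose flat wooden lid, 170 long (x), 12 thick, 100 to 200 g, lying flat, pull up. From above a long wedge: the underside is 108 wide at the back (x = -85) and 90 at the front (x = +85); both long edges are bevelled, so the top is 14 narrower. Origin: centre of its underside; x to the narrow end, z up; starts with x to the robot's left, give or take 23 degrees.
- pull (a point): Centre of the lid's pull, 23 above the lid's underside, with the lid's axes: a wooden bar 60 long (along the lid's x), 16 wide, 22 high, on the middle of the lid's top (z = 12 to 34 of the lid). Grasp it across its 16 mm.
- refractometer: Loose hand refractometer, 150 long, about 180 g: round metal barrel, 28 diameter, 80 long, between a black rubber eyepiece (34 diameter, 28 long) and a black prism head (42 long, 29 wide, 34 high, flat below). Origin: barrel axis, middle of the barrel, 17 above the table; x to the prism head, z up. Fits the case only with the eyepiece at the mouth. Grasp across the barrel.
- measuring_cup: Steel measuring cup with a flat handle, 66x145x46 mm, a bystander. Origin at the centre of its underside.
- espresso_cup: White espresso cup with a handle, 62x88x50 mm, a bystander. Origin at the centre of its underside.
- pastry_brush: Pastry brush with a wooden handle, 45x212x13 mm, lying flat, a bystander. Origin at the centre of its underside.
- oven_timer: Round white and dark wind-up timer, 69x68x58 mm, a bystander. Origin at the centre of its underside.
Things that resemble listed ones, but are neither listed nor needed, are in the scene too. Of the things like the refractometer, leave any that is yellow; of the rest the larger one is meant.

How it is judged:
By the outcome, as a careful person would: the job done as asked, in the order asked, and still so for the second after the job is handed in, with the robot touching nothing.
It also fails if it takes over 72 s, if anything falls off the work surface, if the arm or the gripper's body presses on something with over 40 N, if the wrist force passes 120 N, or if a joint passes its speed limit or range.

### The arm

A 6-joint arm with a two-finger parallel gripper is mounted at the origin on a cart in front of the work surface, level with it; the furniture and walls round the work are solid. World frame = base frame: x ahead of the robot, y to its left, z up, the work surface at z = 0. Lengths are in m, angles in rad, forces in N, time in s.
With the tool pointing down it reaches from about 0.3 to 0.85 m from the base axis. Payload 5.4 kg.
Tool frame: the origin (TCP) lies on the centre line of the jaws, within the pads' length; the fingertips stand 8 mm ahead of it and the grasp point (between the pads) lies 11 mm behind it (r.tip_extent is the distance from the TCP to the fingertips, in m); z points along the fingers, y is the line along which they close (so a half turn about z gives the same grasp; the last joint's range is limited). The gripper opens to 85 mm and grips with 20 to 120 N. Pads are 22 mm wide; open, the fingers measure 114 mm over their backs; the gripper's body (76 mm by 85 mm) begins 54 mm behind the grasp point. The pads swing forward as they close: fully open they stand 13 mm farther back than shut.
Start: joints at [-1.448, 0.158, 1.597, -0, 1.386, -0.21], TCP at [0.188, -0.543, 0.239] pointing down, gripper open.
Joint ranges: [-2.91, 2.91], [-0.94, 2.29], [0.18, 2.7], [-1.29, 4.43], [0.17, 2.64], [-3, 3]. Speed limits (rad/s): [2.57, 2.57, 3.14, 3.14, 3.14, 3.14].

### API

Orientations are given as a unit quaternion [w, x, y, z].
In Python, from bench import r gives the robot as it stands. The module is installed in compiled form; this text tells all that it offers.
- The arm moves only by the tool send_rows, never from a script. Its argument "motion" is a list of rows, each an object of numbers: "tx", "ty", "tz": the shift along the tool's x, y, z in m; "yaw": the turn about the tool's z in degrees; "jaw": the finger opening in m, from 0 to 0.0854. A call has 1 to 12 rows; each row is the pose to reach, as a shift and turn from the pose commanded when the call began, along the tool's axes at that moment; what a row does not reach only later rows make up. A row lasts 1/8 s, in which the tool goes at most 62.5 mm and 10.7 degrees, less where a joint would pass 70% of its speed; a pose out of reach is approached as far as the arm can. A call with a gripper value outside its range is refused whole. The fingers move at their own pace and stop on an object; "squeeze" is the grip in N (left out, the last holds). Time passes only in rows, so rows that repeat a pose let the fingers close. It gives the time, the measured TCP pose, the force, the opening and the grip force at its end, in the units of the state.
- r.get_state(): the state, without advancing time (a new reading comes with each control period).
- r.capture(name): name is "scene" or "top"; returns (picture, depth): 384x512x3 uint8, red, green, blue; 384x512 float32, m along the optical axis (not along the pixel's ray), 0 where there is no reading.
- r.camera_info(name): a dict with "fx", "fy", "cx", "cy" (pixels), "xyz" and "attitude" of the camera in the world. Camera axes: x right, y down, z forward; pixel columns grow to the right and rows downward; lengths in m; the calibration is good to about 2 mm. A picture is of the moment at which its call begins. camera_info takes no time and is no camera call.
- r.hand_in(): hands the job in; it is judged then, once.
Trained networks look in the newest picture that a camera, given by its name, has taken for a name from the list of things; names that differ only in an ending like _2 or _b are one class to them, and where a whole thing is asked for, a point or a joint stands for the part that bears it (a point fixed in the world has none). Each returns a list of dicts, best first, with "conf" (0 to 1); they miss things now and then, are a little off and sometimes report something else, mostly with a low value. They report only what shows in the picture. A call takes as long as a camera call. They do not tell look-alikes from the thing itself.
- r.find_in(camera, query): "box" ([left, top, right, bottom] in pixels, round what is visible of it).
- r.landmark_of(camera, query): "centre" ([column, row] in pixels: a listed point, or the origin of a listed thing).
The state is a dict: "clock": time; "joints": joint angles; "dq": joint speeds; "effort": joint torques, N m; "tool_pos": TCP position; "ee_rot": TCP orientation; "force": force on the tool from outside, world axes, zero at the start; "torque": the same for the moment, N m; "grip_width": finger opening in m; "gripper_force": force on a finger pad.
Only numpy, scipy, OpenCV 4.12 (cv2) and the standard library are available. Lean on these libraries where they do the work, as an engineer would, in place of code of your own. Each camera call takes 0.05 s, during which the arm holds its last target. There are 200 camera calls.

## Working session

There is one attempt and no reset: what is moved stays moved. The work goes in short steps, Python scripts to look and compute and a tool call to move; the robot and the scene stay as the last step left them, time stands still between calls to the robot, and variables do not carry over. Pictures are saved under pics/ and viewed, at most 10 in all, crops included, and the job is handed in when it is done.

Besides the shell and the picture viewer there is one more tool, called by a JSON object that holds its "fn" and its "kwargs", one argument or row to a line. send_rows: Moves the arm, as the interface text tells. Its arguments: {"type":"object","properties":{"motion":{"type":"array","items":{"type":"object","properties":{"tx":{"type":"number"},"ty":{"type":"number"},"tz":{"type":"number"},"yaw":{"type":"number"},"jaw":{"type":"number"}}}},"squeeze":{"type":"number"}},"required":["motion"]}

```bash
mkdir -p pics; cat > h.py <<'E'
import numpy as np, cv2
from scipy.spatial.transform import Rotation as R
from bench import r
def Rq(q): return R.from_quat([q[1],q[2],q[3],q[0]])
def cloud(n,d):
    c=r.camera_info(n); v,u=np.indices(d.shape)
    p=np.stack([(u-c['cx'])/c['fx']*d,(v-c['cy'])/c['fy']*d,d],-1)
    a=np.array(c['attitude']); M=Rq(a).as_matrix() if a.size==4 else a.reshape(3,3)
    return p@M.T+np.array(c['xyz'])
E
python3 - <<'E'
from h import *
s=r.get_state();print({k:np.round(v,3) for k,v in s.items()},r.tip_extent)
for n in("top","scene"):
    im,d=r.capture(n);P=cloud(n,d);np.savez(f'{n}.npz',im=im,P=P,d=d)
    cv2.imwrite(f'pics/{n}0.png',cv2.resize(im[:,:,::-1],(800,600)))
    print(n,r.camera_info(n))
    for q in("refractometer","lid","pull","case","cradle","lid_seat","way_mouth"):
        for o in r.landmark_of(n,q)[:4]:
            c=o['centre'];u,v=int(round(c[0])),int(round(c[1]))
            if 0<=u<512 and 0<=v<384: print(n,q,round(o['conf'],2),np.round(c,1),P[v,u].round(3))
E
```

```text
{'clock': np.float64(0.0), 'joints': array([-1.448,  0.159,  1.598,  0.   ,  1.386, -0.21 ]), 'dq': array([-0.   ,  0.001, -0.001, -0.001,  0.001, -0.002]), 'effort': array([ 0.0000e+00, -3.9600e+01, -3.3143e+01, -0.0000e+00,  8.0000e-03,
        0.0000e+00]), 'tool_pos': array([ 0.188, -0.543,  0.238]), 'ee_rot': array([-0.001,  0.986,  0.166,  0.   ]), 'force': array([ 0.133,  0.441, -0.246]), 'torque': array([ 0.006,  0.024, -0.018]), 'gripper_force': np.float64(0.0), 'grip_width': np.float64(0.085)} 0.008
top {'fx': 377.3886748149542, 'fy': 377.3886748149542, 'cx': 253.0914066666038, 'cy': 189.42504429820454, 'xyz': array([-0.03141353, -0.26511594,  1.40086099]), 'attitude': array([-0.18447653,  0.83409693, -0.50830084,  0.10899988])}
top refractometer 0.89 [335.4 228.2] [-0.031 -0.265  1.401]
top refractometer 0.7 [356.8 215.4] [ 0.619 -0.377  0.019]
top refractometer 0.46 [318.2 256.6] [ 0.395 -0.307  0.02 ]
top lid 0.91 [275.9 211.1] [ 0.493 -0.087  0.008]
top pull 0.56 [275.9 205.4] [ 0.505 -0.079  0.035]
top case 0.16 [175.2 145.4] [0.551 0.412 0.048]
top lid_seat 0.75 [219.2 164.4] [ 0.258 -0.034  0.735]
top lid_seat 0.64 [334.3 229.1] [ 0.52  -0.318  0.028]
top way_mouth 0.52 [275.2 206.3] [ 0.499 -0.078  0.036]
scene {'fx': 459.17407222338323, 'fy': 459.17407222338323, 'cx': 261.37962049288086, 'cy': 198.13189636274095, 'xyz': array([-0.16140463, -1.0765333 ,  0.7553927 ]), 'attitude': array([-0.49102224,  0.82238167, -0.24771727,  0.14567668])}
scene refractometer 0.71 [318.7 262.3] [ 0.512 -0.329  0.024]
scene refractometer 0.62 [280.  278.1] [ 0.193 -0.592  0.282]
scene refractometer 0.61 [367.9 258.4] [ 0.659 -0.366  0.   ]
scene refractometer 0.37 [233.6 175.6] [0.609 0.284 0.008]
scene case 0.55 [233.2 186.4] [0.566 0.218 0.005]
scene lid_seat 0.65 [231.8 170.7] [0.605 0.29  0.027]
scene way_mouth 0.64 [231.6 176.2] [0.6   0.284 0.01 ]
scene way_mouth 0.6 [238.3 185.4] [ 0.153 -0.533  0.44 ]
```

View pics/top0.png

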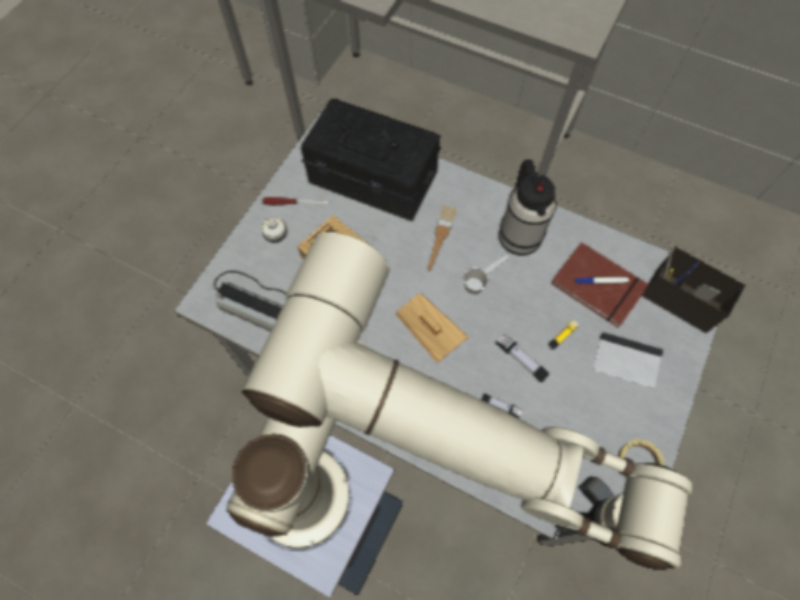

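View pics/scene0.png

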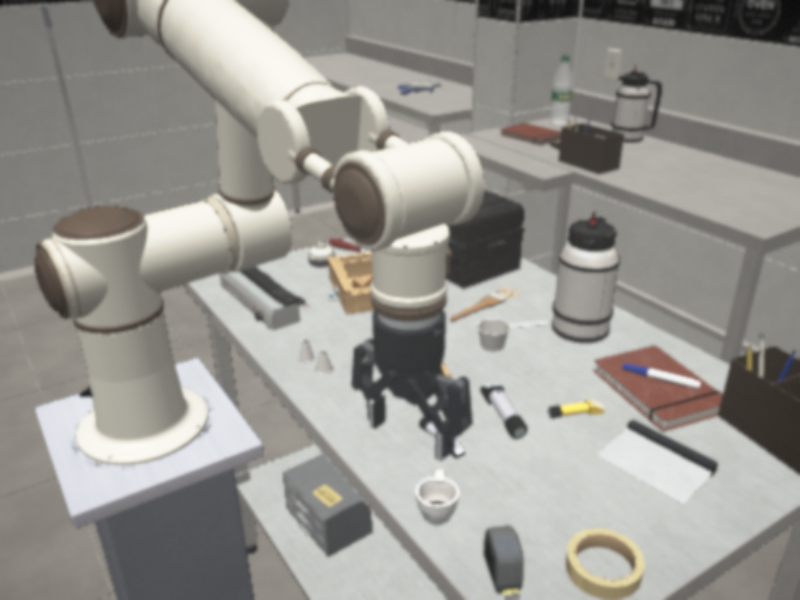

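The top view (800-px view scale) shows three refractometer candidates:
- A large grey one at (522,357), which is raw (334,229).
- A yellow one at (564,334), to be left alone.
- A smaller grey one at (502,405), partly hidden by the arm.

I choose the large grey one at (522,357). The lid is at (431,325), and the case at about (335,240) is mostly hidden by the arm. Next I check the choice in a close crop.

```bash
python3 - <<'E'
from h import *
z=np.load('top.npz');im=z['im'];P=z['P']
a=cv2.resize(im[205:275,300:380,::-1],(400,350),interpolation=cv2.INTER_CUBIC)
z2=np.load('scene.npz');b=cv2.resize(z2['im'][230:300,260:340,::-1],(400,350),interpolation=cv2.INTER_CUBIC)
cv2.imwrite('pics/crop.png',np.hstack([a,b]))
E
```

```text
(no output)
```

View pics/crop.png

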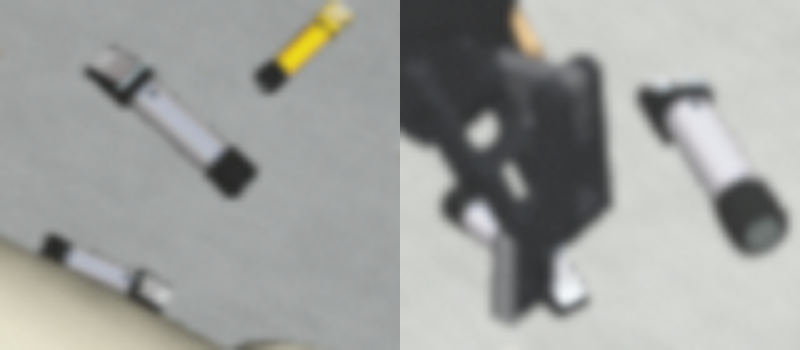

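{"fn": "send_rows", "kwargs": {
  "motion": [
    {"tz": -0.06},
    {"tz": -0.12},
    {"tz": -0.15},
    {"tz": -0.15}
  ]
}}

```text
invalid input at $.motion[0]: expected keys tx, ty, tz, yaw, jaw
```

The crop confirms the large grey refractometer. Its eyepiece is at raw top pixel (347,239) and its prism head at about (324,220). The yellow one lies up and to the right, and the smaller grey one is at lower left. I measure its pose and the lid's next.

```bash
cat >> h.py <<'E'
def ray(n,uv,z):
    c=r.camera_info(n); M=Rq(c['attitude']).as_matrix()
    uv=np.atleast_2d(uv); d=np.c_[(uv[:,0]-c['cx'])/c['fx'],(uv[:,1]-c['cy'])/c['fy'],np.ones(len(uv))]@M.T
    o=np.array(c['xyz']); return o+d*((z-o[2])/d[:,2])[:,None]
def blob(n,im,uv,z,win,thr):
    "pixels differing from local table colour, connected to uv, on plane z"
    u,v=uv; x0,y0=u-win,v-win; c=im[y0:v+win,x0:u+win].astype(float)
    bg=np.median(c.reshape(-1,3),0); m=(np.abs(c-bg).max(-1)>thr).astype(np.uint8)
    m=cv2.morphologyEx(m,cv2.MORPH_CLOSE,np.ones((3,3),np.uint8))
    _,L,st,ce=cv2.connectedComponentsWithStats(m)
    l=np.argmin([np.hypot(*(k-[win,win])) if s[4]>60 and i else 1e9 for i,(k,s) in enumerate(zip(ce,st))])
    ys,xs=np.where(L==l); return ray(n,np.c_[xs+x0,ys+y0],z),np.c_[xs+x0,ys+y0]
def rect(p): return cv2.minAreaRect((p[:,:2]*1000).astype(np.float32))
E
python3 - <<'E'
from h import *
z=np.load('top.npz');im=z['im']
for zz in(.017,):
  for t in(18,25,35):
    p,px=blob('top',im,(335,229),zz,28,t);print(t,len(p),rect(p),p.mean(0))
print('eye',ray('top',(346.6,239.4),.017),'head',ray('top',(323.6,220),.017))
P=z['P'];m=np.abs(P-[.5,-.08,.012])<[.13,.13,.006]
m=m.all(-1);print('lid',m.sum(),rect(P[m]),cv2.boxPoints(rect(P[m])).round())
m=np.abs(P-[.5,-.08,.034])<[.13,.13,.008];m=m.all(-1);print('pull',m.sum(),rect(P[m]),P[m].mean(0))
d=z['d'];print('nodepth',(d[225:240,325:345]==0).sum())
s=np.load('scene.npz');im=s['im']
for t in(18,25,35):
    p,px=blob('scene',im,(323,264),.017,26,t);print(t,len(p),rect(p),p.mean(0))
E
```

```text
18 317 ((524.9026489257812, -317.9427185058594), (153.93643188476562, 44.11003112792969), 69.67149353027344) [ 0.52380662 -0.32021536  0.017     ]
25 275 ((524.8884887695312, -317.98101806640625), (148.76329040527344, 44.11003112792969), 69.67149353027344) [ 0.52222478 -0.32293907  0.017     ]
35 68 ((533.1495971679688, -272.53094482421875), (32.861080169677734, 50.83070373535156), 27.233524322509766) [ 0.53509212 -0.27140887  0.017     ]
eye [[ 0.50816047 -0.37713535  0.017     ]] head [[ 0.54050302 -0.26899311  0.017     ]]
lid 848 ((507.9886474609375, -81.50289916992188), (263.9085998535156, 233.2423553466797), 88.2825698852539) [[ 387. -210.]
 [ 621. -217.]
 [ 629.   47.]
 [ 395.   54.]]
pull 63 ((556.058349609375, -111.33043670654297), (58.124855041503906, 146.56796264648438), 58.14812088012695) [ 0.50799725 -0.08173054  0.03319636]
nodepth 1
18 511 ((524.947021484375, -326.78363037109375), (163.12606811523438, 50.0666389465332), 69.4950180053711) [ 0.52459908 -0.32821638  0.017     ]
25 442 ((525.3978881835938, -327.22845458984375), (162.54684448242188, 48.048099517822266), 70.0379409790039) [ 0.52342496 -0.33109453  0.017     ]
35 339 ((524.7044677734375, -328.3763122558594), (158.62762451171875, 46.084842681884766), 70.4524154663086) [ 0.52120569 -0.33561294  0.017     ]
```

{"fn": "send_rows", "kwargs": {
  "motion": [
    {"tx": 0.055,"ty": -0.014,"tz": 0,"yaw": -9,"jaw": 0.06},
    {"tx": 0.11,"ty": -0.027,"tz": 0,"yaw": -18,"jaw": 0.06},
    {"tx": 0.165,"ty": -0.041,"tz": 0,"yaw": -27,"jaw": 0.06},
    {"tx": 0.22,"ty": -0.054,"tz": 0.02,"yaw": -36,"jaw": 0.06},
    {"tx": 0.275,"ty": -0.068,"tz": 0.04,"yaw": -45,"jaw": 0.06},
    {"tx": 0.33,"ty": -0.082,"tz": 0.06,"yaw": -52,"jaw": 0.06},
    {"tx": 0.388,"ty": -0.0955,"tz": 0.08,"yaw": -52,"jaw": 0.06},
    {"tx": 0.388,"ty": -0.0955,"tz": 0.1,"yaw": -52,"jaw": 0.06},
    {"tx": 0.388,"ty": -0.0955,"tz": 0.1,"yaw": -52,"jaw": 0.06}
  ]
}}

```text
clock: 1.92
tool_pos: [0.522, -0.3255, 0.1371]
ee_rot: [-0.002, 0.814, 0.581, -0.001]
force: [-0.9, -0.4, 0.2]
grip_width: 0.06
gripper_force: 0.0
```

```bash
python3 - <<'E'
from h import *
s=r.get_state();print({k:np.round(s[k],3) for k in('clock','joints','tool_pos','ee_rot')})
for n in("top","scene"):
    im,d=r.capture(n);P=cloud(n,d);np.savez(f'{n}1.npz',im=im,P=P,d=d)
    for q in("case","cradle","lid_seat","way_mouth","lid"):
        for o in r.landmark_of(n,q)[:2]:
            c=o['centre'];u,v=int(round(c[0])),int(round(c[1]))
            if 0<=u<512 and 0<=v<384: print(n,q,round(o['conf'],2),np.round(c,1),P[v,u].round(3))
    if n=='top': a=cv2.resize(im[90:260,130:390,::-1],(780,510),interpolation=cv2.INTER_CUBIC);cv2.imwrite('pics/top1.png',a)
E
```

```text
{'clock': np.float64(1.925), 'joints': array([-7.530e-01,  3.560e-01,  1.569e+00, -1.000e-03,  1.221e+00,
       -4.230e-01]), 'tool_pos': array([ 0.522, -0.326,  0.137]), 'ee_rot': array([-0.002,  0.814,  0.581, -0.001])}
top case 0.59 [220.2 166. ] [0.568 0.21  0.006]
top cradle 0.8 [221.6 165.2] [0.575 0.204 0.009]
top cradle 0.35 [275.2 203.5] [ 0.283 -0.154  0.605]
top lid_seat 0.67 [218.9 162.1] [0.584 0.225 0.003]
top way_mouth 0.94 [229.3 175.2] [0.549 0.157 0.005]
top lid 0.8 [276.2 208.5] [ 0.28  -0.158  0.592]
scene case 0.85 [233.  186.7] [0.519 0.134 0.05 ]
scene cradle 0.96 [235.6 180.1] [0.587 0.231 0.018]
scene lid_seat 0.97 [231.8 172.4] [0.601 0.283 0.027]
scene lid 0.66 [265.8 227.4] [ 0.492 -0.105  0.024]
scene lid 0.65 [234.4 185.1] [0.571 0.219 0.008]
```

View pics/top1.png

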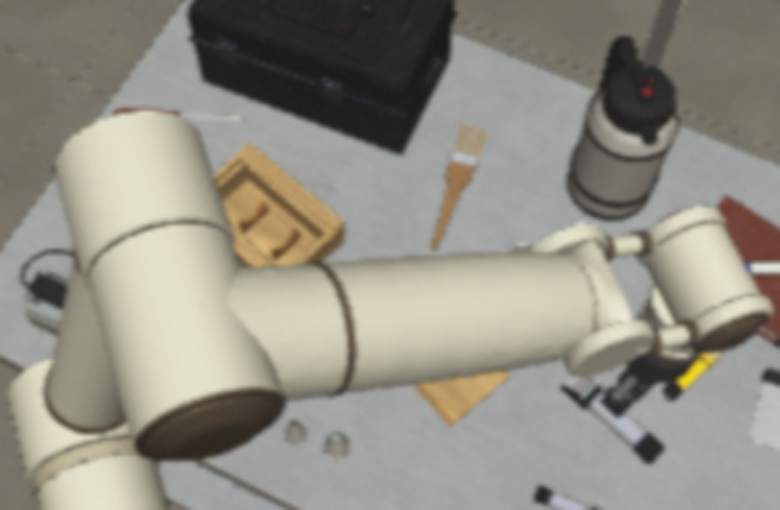

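The top view shows the case at about crop (285,215) with its two saddles, partly hidden by the arm. The refractometer is free under the gripper. I descend and grasp it.

{"fn": "send_rows", "kwargs": {
  "motion": [
    {"tx": 0,"ty": 0,"tz": 0.05,"yaw": 0,"jaw": 0.06},
    {"tx": 0,"ty": 0,"tz": 0.095,"yaw": 0,"jaw": 0.06},
    {"tx": 0,"ty": 0,"tz": 0.115,"yaw": 0,"jaw": 0.06},
    {"tx": 0,"ty": 0,"tz": 0.125,"yaw": 0,"jaw": 0.06},
    {"tx": 0,"ty": 0,"tz": 0.125,"yaw": 0,"jaw": 0.06},
    {"tx": 0,"ty": 0,"tz": 0.125,"yaw": 0,"jaw": 0.02},
    {"tx": 0,"ty": 0,"tz": 0.125,"yaw": 0,"jaw": 0.02},
    {"tx": 0,"ty": 0,"tz": 0.125,"yaw": 0,"jaw": 0.02},
    {"tx": 0,"ty": 0,"tz": 0.125,"yaw": 0,"jaw": 0.02},
    {"tx": 0,"ty": 0,"tz": 0.125,"yaw": 0,"jaw": 0.02}
  ],
  "squeeze": 40
}}

```text
clock: 3.78
tool_pos: [0.5243, -0.3274, 0.0161]
ee_rot: [0.001, 0.814, 0.581, 0.0]
force: [-1.8, 0.0, 6.4]
grip_width: 0.0266
gripper_force: 39.4
```

{"fn": "send_rows", "kwargs": {
  "motion": [
    {"tx": 0,"ty": 0,"tz": -0.02,"yaw": 0,"jaw": 0.02},
    {"tx": 0,"ty": 0,"tz": -0.05,"yaw": 0,"jaw": 0.02},
    {"tx": 0,"ty": 0,"tz": -0.1,"yaw": 0,"jaw": 0.02},
    {"tx": 0,"ty": 0,"tz": -0.15,"yaw": 0,"jaw": 0.02},
    {"tx": 0,"ty": 0,"tz": -0.15,"yaw": 0,"jaw": 0.02}
  ]
}}

```text
clock: 4.4
tool_pos: [0.5259, -0.3287, 0.1711]
ee_rot: [0.006, 0.814, 0.581, 0.001]
force: [-0.3, -0.4, -1.2]
grip_width: 0.0267
gripper_force: 40.0
```

```bash
python3 - <<'E'
from h import *
Q=[]
for n in("top","scene"):
    im,d=r.capture(n);P=cloud(n,d);np.savez(f'{n}2.npz',im=im,P=P,d=d)
    z=np.load(f'{n}1.npz')
    for PP in([P,z['P']] if n=='top' else [P]):
        m=(np.abs(PP-[.57,.21,.052])<[.15,.16,.016]).all(-1);p=PP[m];Q.append(p)
        print(n,len(p),np.histogram(p[:,2],8,(.036,.068))[0],rect(p) if len(p)>5 else'')
    p=P[(np.abs(P-[.57,.21,.052])<[.15,.16,.016]).all(-1)]
im=np.zeros((520,520,3),np.uint8)
for p,c in zip(Q,[(0,255,0),(0,255,255),(255,0,255)]):
    for x,y,zz in p: cv2.circle(im,(int(260-(y-.21)*1600),int(260-(x-.57)*1600)),2,c if zz>.054 else tuple(k//2 for k in c),-1)
a=cv2.resize(np.load('scene2.npz')['im'][140:280,190:330,::-1],(520,520),interpolation=cv2.INTER_CUBIC)
o=cv2.resize(np.hstack([im,a]),(800,400));cv2.imwrite('pics/c2.png',o)
E
```

```text
top 601 [ 23  45  84  57  64 183 122  23] ((563.0625, 215.34823608398438), (187.01344299316406, 135.65213012695312), 75.35586547851562)
top 508 [ 27  33  77  52  61 145  93  20] ((563.0567626953125, 213.81680297851562), (186.75054931640625, 135.42776489257812), 75.84339904785156)
scene 774 [ 50 108 102 118  52 132 205   7] ((565.4034423828125, 212.58541870117188), (194.2578887939453, 134.6462860107422), 74.00489807128906)
```

View pics/c2.png

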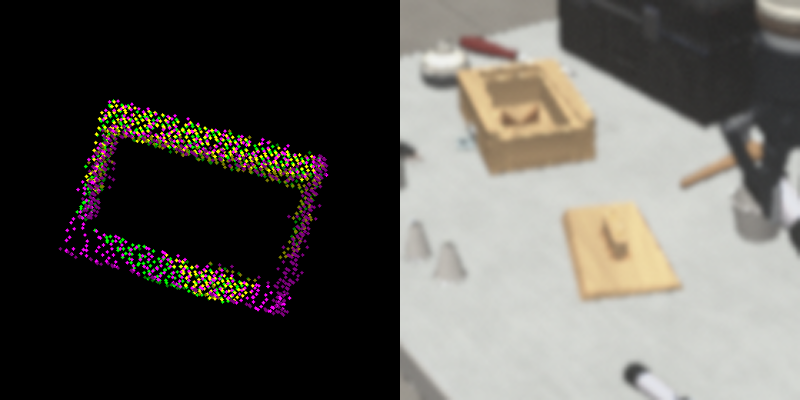

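The left plot shows a clean outline of the case rim. The right half shows the lid free at (620,250), with the case behind it, mouth towards us. Next I fit the case, the lid and the in-hand offset.

```bash
cat > fit.py <<'E'
from h import *
from scipy.optimize import minimize
def loc(p,t): 
    c,s=np.cos(t[2]),np.sin(t[2]);d=p[:,:2]-t[:2];return np.c_[d@[c,s],d@[-s,c]]
def fit(p,poly,hole,t0,scale=.003):
    def cost(t):
        q=(loc(p,t)*1000).astype(np.float32)
        e=np.array([max(0,-cv2.pointPolygonTest(poly,(float(a),float(b)),True))+(max(0,cv2.pointPolygonTest(hole,(float(a),float(b)),True)) if hole is not None else 0) for a,b in q])
        return np.sum(1-np.exp(-(e/3)**2))+.02*e.sum()
    best=min((minimize(cost,np.array(t0)+k,method='Nelder-Mead',options=dict(initial_simplex=np.array(t0)+k+np.array([[0,0,0],[.004,0,0],[0,.004,0],[0,0,.03]]))) for k in([0,0,0],[.003,-.003,.02],[-.003,.003,-.02])),key=lambda o:o.fun)
    return best.x,best.fun/len(p)
bx=lambda a,b,w:np.array([[a,-w],[b,-w],[b,w],[a,w]],np.float32)
CASE=bx(-91,91,66),bx(-81,77,40)
LID=np.array([[-85,-47],[85,-38],[85,38],[-85,47]],np.float32)
E
python3 - <<'E'
from fit import *
L={n:np.load(n+'.npz')['P'] for n in('top','top1','top2','scene1','scene2')}
for n in('top1','top2','scene2'):
    p=L[n];p=p[(np.abs(p-[.565,.213,.054])<[.15,.16,.014]).all(-1)]
    x,f=fit(p,*CASE,[.564,.213,1.31]);print(n,'case',x[:2].round(4),np.degrees(x[2]).round(2),round(f,3),'ztop',np.percentile(p[:,2],[50,75,90]).round(4))
for n in('top','scene1','scene2'):
    p=L[n];c=np.array([.5,-.085,.0])
    q=p[(np.abs(p-[.5,-.08,.014])<[.13,.13,.006]).all(-1)&(np.hypot(p[...,0]-.5,p[...,1]+.08)<.12)]
    x,f=fit(q,LID,None,[.5,-.08,1.5]);print(n,'lid',len(q),x[:2].round(4),np.degrees(x[2]).round(2),round(f,3),rect(q)[:3])
    k=p[(np.abs(p-[.5,-.08,.032])<[.06,.06,.008]).all(-1)];print(len(k),rect(k),k.mean(0).round(4),np.percentile(k[:,2],90))
s=r.get_state();t=np.array(s['tool_pos']);M=Rq(s['ee_rot']).as_matrix()
for n in('top2','scene2'):
    q=(L[n].reshape(-1,3)-t)@M; q=q[(np.abs(q[:,1])<.025)&(np.abs(q[:,2])<.03)&(np.abs(q[:,0])<.12)]
    h=np.histogram(q[:,0],24,(-.12,.12))[0];print(n,h,np.percentile(q[:,0],[0,1,3,97,99,100]).round(4))
    for lo,hi in((-.085,-.02),(.02,.1)):
        g=q[(q[:,0]>lo)&(q[:,0]<hi)];print(lo,len(g),g.mean(0).round(4) if len(g) else'',g[:,2].min() if len(g) else '')
print(M.round(3))
E
```

```text
top1 case [0.5632 0.2151] 74.14 0.013 ztop [0.0565 0.0598 0.0624]
top2 case [0.5631 0.2149] 74.25 0.006 ztop [0.0571 0.06   0.0622]
scene2 case [0.5642 0.2124] 74.21 0.036 ztop [0.0545 0.0605 0.0619]
top lid 716 [ 0.5032 -0.0776] 68.15 0.022 ((477.7799072265625, -80.00286865234375), (191.43247985839844, 140.4171142578125), 70.68734741210938)
61 ((502.1751403808594, -78.05442810058594), (59.695106506347656, 16.677522659301758), 69.69760131835938) [ 0.5018 -0.0798  0.0328] 0.03660348107269451
scene1 lid 813 [ 0.504  -0.0816] 68.27 0.026 ((504.89190673828125, -81.36508178710938), (177.460693359375, 98.01701354980469), 67.58736419677734)
74 ((504.9490051269531, -80.79969787597656), (63.59575653076172, 15.969341278076172), 67.2814712524414) [ 0.5024 -0.0847  0.0327] 0.03601468506734114
scene2 lid 813 [ 0.5044 -0.0805] 68.27 0.026 ((502.66357421875, -80.88765716552734), (174.15626525878906, 99.97708129882812), 68.70277404785156)
77 ((504.12322998046875, -83.10218811035156), (60.404117584228516, 15.557214736938477), 68.50814819335938) [ 0.5021 -0.0848  0.0324] 0.0357350277627916
top2 [ 0  0  0  0  0 19 33 28 24 23 19  1  0  4 20 10  2  0  0  0  0  0  0  0] [-0.0667 -0.0665 -0.0651  0.0339  0.039   0.0437]
-0.085 127 [-0.045  -0.0016 -0.0177] -0.02833013574140023
0.02 32 [ 0.0291 -0.0044 -0.0138] -0.025110546207737658
scene2 [  0   0   0   0   1 123  36  31  18  27  78  70  33   9   4   5  14   5
   5   6   0   0   0   0] [-0.0704 -0.0692 -0.0684  0.0561  0.0702  0.0796]
-0.085 236 [-0.0542 -0.0017 -0.0108] -0.022229465941418634
0.02 39 [ 0.0502 -0.0049 -0.0007] -0.01958183573742232
[[ 0.324  0.946  0.001]
 [ 0.946 -0.324 -0.001]
 [-0.     0.001 -1.   ]]
```

{"fn": "send_rows", "kwargs": {
  "motion": [
    {"tx": 0.05,"ty": -0.0135,"tz": 0,"yaw": 0,"jaw": 0.02},
    {"tx": 0.1,"ty": -0.027,"tz": 0,"yaw": -1,"jaw": 0.02},
    {"tx": 0.15,"ty": -0.0405,"tz": 0,"yaw": -2,"jaw": 0.02},
    {"tx": 0.2,"ty": -0.054,"tz": 0,"yaw": -3,"jaw": 0.02},
    {"tx": 0.255,"ty": -0.069,"tz": 0,"yaw": -3,"jaw": 0.02},
    {"tx": 0.31,"ty": -0.084,"tz": 0,"yaw": -3,"jaw": 0.02},
    {"tx": 0.365,"ty": -0.0985,"tz": 0,"yaw": -3,"jaw": 0.02},
    {"tx": 0.42,"ty": -0.1135,"tz": 0,"yaw": -3,"jaw": 0.02},
    {"tx": 0.47,"ty": -0.127,"tz": 0,"yaw": -3,"jaw": 0.02},
    {"tx": 0.516,"ty": -0.1395,"tz": 0,"yaw": -3,"jaw": 0.02},
    {"tx": 0.516,"ty": -0.1395,"tz": 0.02,"yaw": -3,"jaw": 0.02},
    {"tx": 0.516,"ty": -0.1395,"tz": 0.03,"yaw": -3,"jaw": 0.02}
  ]
}}

```text
clock: 6.0
tool_pos: [0.5565, 0.2062, 0.1308]
ee_rot: [-0.001, 0.798, 0.602, -0.003]
force: [-0.7, 0.5, -2.9]
grip_width: 0.0267
gripper_force: 40.0
```

{"fn": "send_rows", "kwargs": {
  "motion": [
    {"tx": 0,"ty": 0,"tz": 0,"yaw": 0,"jaw": 0.02},
    {"tx": 0,"ty": 0,"tz": 0,"yaw": 0,"jaw": 0.02}
  ]
}}

```text
clock: 6.25
tool_pos: [0.5591, 0.2059, 0.1344]
ee_rot: [0.0, 0.799, 0.602, 0.0]
force: [0.6, -0.5, -1.2]
grip_width: 0.0264
gripper_force: 40.0
```

```bash
python3 - <<'E'
from fit import *
s=r.get_state();t=np.array(s['tool_pos']);M=Rq(s['ee_rot']).as_matrix();print(t,s['joints'].round(3),M.round(4),s['force'].round(1))
g=(np.array([.5612,.2051,t[2]])-t)@M;print('shift',g.round(4),'ang',np.degrees(np.arctan2(M[1,0],M[0,0])))
for n in('top','scene'):
    im,d=r.capture(n);P=cloud(n,d);np.savez(n+'3.npz',im=im,P=P)
    p=P[(np.abs(P-[.565,.213,.052])<[.15,.16,.016]).all(-1)]
    x,f=fit(p,*CASE,[.564,.213,1.295]);print(n,'case',len(p),x[:2].round(4),np.degrees(x[2]).round(2),round(f,3))
    q=(P.reshape(-1,3)-t)@M; q=q[(np.abs(q[:,1])<.025)&(np.abs(q[:,2]+.005)<.03)&(np.abs(q[:,0])<.12)]
    print(np.histogram(q[:,0],24,(-.12,.12))[0],np.percentile(q[:,0],[0,1,3,97,99,100]).round(4))
    e=q[(q[:,0]<-.045)];print('eye y,z',e.mean(0).round(4),np.percentile(e[:,1],[5,95]).round(4),np.percentile(e[:,2],[3,97]).round(4))
    e=q[(q[:,0]>.045)]; print('head',len(e),np.percentile(e[:,1],[5,95]).round(4) if len(e) else'',np.percentile(e[:,2],[3,97]).round(4) if len(e) else'')
E
```

```text
[0.55906115 0.20589295 0.13443495] [ 0.15   0.31   1.634 -0.     1.198  0.43 ] [[ 2.760e-01  9.611e-01  1.000e-04]
 [ 9.611e-01 -2.760e-01 -1.000e-04]
 [-0.000e+00  1.000e-04 -1.000e+00]] [ 0.6 -0.5 -1.2]
shift [-0.0002  0.0023  0.    ] ang 73.97587503685165
top case 575 [0.5628 0.215 ] 73.79 0.007
[ 0  0  0  0  0 29 23 20 19 16 34 24  9  1  0  2  1  0  2  0  0  0  0  0] [-0.0686 -0.0666 -0.0663  0.01    0.0468  0.0655]
eye y,z [-0.0583 -0.0028 -0.0092] [-0.0157  0.0126] [-0.0195  0.0066]
head 2 [-0.0149 -0.0132] [0.0116 0.0141]
scene case 756 [0.5646 0.2119] 73.78 0.032
[ 0  0  0  0  9 54 21 14  5  8 31 60 12  5  6  4  9  3  3  2  1  1  0  0] [-0.0741 -0.0713 -0.0702  0.0533  0.0732  0.0904]
eye y,z [-0.0623  0.0002 -0.006 ] [-0.013   0.0142] [-0.0192  0.0106]
head 14 [-0.0123  0.0153] [-0.0188  0.0139]
```

{"fn": "send_rows", "kwargs": {
  "motion": [
    {"tx": 0,"ty": 0.0025,"tz": 0.03,"yaw": 0,"jaw": 0.02},
    {"tx": 0,"ty": 0.0025,"tz": 0.06,"yaw": 0,"jaw": 0.02},
    {"tx": 0,"ty": 0.0025,"tz": 0.08,"yaw": 0,"jaw": 0.02},
    {"tx": 0,"ty": 0.0025,"tz": 0.09,"yaw": 0,"jaw": 0.02},
    {"tx": 0,"ty": 0.0025,"tz": 0.095,"yaw": 0,"jaw": 0.02},
    {"tx": 0,"ty": 0.0025,"tz": 0.098,"yaw": 0,"jaw": 0.02},
    {"tx": 0,"ty": 0.0025,"tz": 0.1,"yaw": 0,"jaw": 0.02},
    {"tx": 0,"ty": 0.0025,"tz": 0.1,"yaw": 0,"jaw": 0.02}
  ]
}}

```text
clock: 7.35
tool_pos: [0.5614, 0.2063, 0.0346]
ee_rot: [0.0, 0.798, 0.602, 0.0]
force: [0.1, 0.3, -2.1]
grip_width: 0.0264
gripper_force: 40.0
```

```bash
python3 - <<'E'
from h import *
s=r.get_state();print(s['tool_pos'].round(4),s['force'].round(1),s['torque'].round(2))
E
```

```text
[0.5614 0.2063 0.0346] [ 0.1  0.3 -2.1] [-0.01 -0.03 -0.06]
```

{"fn": "send_rows", "kwargs": {
  "motion": [
    {"tx": 0,"ty": 0,"tz": 0.003,"yaw": 0,"jaw": 0.02},
    {"tx": 0,"ty": 0,"tz": 0.006,"yaw": 0,"jaw": 0.02},
    {"tx": 0,"ty": 0,"tz": 0.008,"yaw": 0,"jaw": 0.02},
    {"tx": 0,"ty": 0,"tz": 0.008,"yaw": 0,"jaw": 0.02},
    {"tx": 0,"ty": 0,"tz": 0.008,"yaw": 0,"jaw": 0.02}
  ]
}}

```text
clock: 7.98
tool_pos: [0.5613, 0.2063, 0.0263]
ee_rot: [0.0, 0.798, 0.602, 0.0]
force: [0.5, -0.2, -1.6]
grip_width: 0.0268
gripper_force: 40.0
```

{"fn": "send_rows", "kwargs": {
  "motion": [
    {"tx": 0,"ty": 0,"tz": 0.001,"yaw": 0,"jaw": 0.02},
    {"tx": 0,"ty": 0,"tz": 0.002,"yaw": 0,"jaw": 0.02},
    {"tx": 0,"ty": 0,"tz": 0.003,"yaw": 0,"jaw": 0.02},
    {"tx": 0,"ty": 0,"tz": 0.003,"yaw": 0,"jaw": 0.02}
  ]
}}

```text
clock: 8.48
tool_pos: [0.5613, 0.2063, 0.0249]
ee_rot: [-0.0, 0.798, 0.602, -0.0]
force: [-5.7, -1.4, 9.7]
grip_width: 0.0263
gripper_force: 41.3
```

Contact came at the expected height, with the barrel resting in the V. I release by opening only slightly, then look.

{"fn": "send_rows", "kwargs": {
  "motion": [
    {"tx": 0,"ty": -0.0005,"tz": 0.0,"yaw": 0,"jaw": 0.03},
    {"tx": 0,"ty": -0.0005,"tz": 0.0,"yaw": 0,"jaw": 0.038},
    {"tx": 0,"ty": -0.0005,"tz": 0.0,"yaw": 0,"jaw": 0.04},
    {"tx": 0,"ty": -0.0005,"tz": 0.0,"yaw": 0,"jaw": 0.04},
    {"tx": 0,"ty": -0.0005,"tz": -0.02,"yaw": 0,"jaw": 0.04},
    {"tx": 0,"ty": -0.0005,"tz": -0.05,"yaw": 0,"jaw": 0.04},
    {"tx": 0,"ty": -0.0005,"tz": -0.1,"yaw": 0,"jaw": 0.04},
    {"tx": -0.05,"ty": -0.0005,"tz": -0.15,"yaw": 0,"jaw": 0.04},
    {"tx": -0.11,"ty": -0.0005,"tz": -0.15,"yaw": 0,"jaw": 0.04},
    {"tx": -0.17,"ty": 0.0,"tz": -0.15,"yaw": 3,"jaw": 0.04},
    {"tx": -0.23,"ty": 0.0,"tz": -0.15,"yaw": 6,"jaw": 0.04},
    {"tx": -0.23,"ty": 0.0,"tz": -0.15,"yaw": 6,"jaw": 0.04}
  ]
}}

```text
clock: 9.98
tool_pos: [0.4977, -0.0185, 0.175]
ee_rot: [0.001, 0.83, 0.557, 0.0]
force: [0.3, 1.4, -0.0]
grip_width: 0.0398
gripper_force: 0.0
```

```bash
python3 - <<'E'
from fit import *
s=r.get_state();t=np.array(s['tool_pos']);M=Rq(s['ee_rot']).as_matrix();print(t,np.degrees(np.arctan2(M[1,0],M[0,0])))
out=[]
for n in('top','scene'):
    im,d=r.capture(n);P=cloud(n,d);np.savez(n+'4.npz',im=im,P=P)
    p=P[(np.abs(P-[.565,.213,.054])<[.15,.16,.010]).all(-1)]
    x,f=fit(p,*CASE,[.564,.213,1.29]);print(n,'case',len(p),x[:2].round(4),np.degrees(x[2]).round(2),round(f,3))
    q=P.reshape(-1,3);l=loc(q,x)*1000;m=(abs(l[:,0])<76)&(abs(l[:,1])<38);l=np.c_[l,q[:,2]*1000][m]
    for a in range(-80,80,10):
        b=l[(l[:,0]>=a)&(l[:,0]<a+10)&(l[:,2]>30)]
        print(a,len(b),b[:,1].mean().round(1) if len(b) else '',np.percentile(b[:,2],80).round(1) if len(b) else '')
    c=r.landmark_of(n,'refractometer')
    y0,x0=(110,170) if n=='top' else (130,185)
    out.append(cv2.resize(im[y0:y0+100,x0:x0+100,::-1],(400,400),interpolation=cv2.INTER_CUBIC))
    qq=P[(np.abs(P-[.503,-.08,.014])<[.13,.13,.006]).all(-1)&(np.hypot(P[...,0]-.503,P[...,1]+.08)<.12)]
    x,f=fit(qq,LID,None,[.503,-.08,1.2]);print(n,'lid',len(qq),x[:2].round(4),np.degrees(x[2]).round(2),round(f,3))
cv2.imwrite('pics/c4.png',np.hstack(out))
E
```

```text
[ 0.49774763 -0.01848615  0.17496377] 67.71573652759216
top case 144 [0.5633 0.2153] 74.05 0.022
-80 0  
-70 0  
-60 0  
-50 0  
-40 0  
-30 0  
-20 0  
-10 0  
0 0  
10 0  
20 0  
30 0  
40 0  
50 0  
60 0  
70 4 14.2 48.5
top lid 759 [ 0.5037 -0.0785] 68.78 0.029
scene case 550 [0.5644 0.2123] 74.06 0.052
-80 3 11.9 45.9
-70 4 -0.3 43.6
-60 6 -0.0 43.9
-50 10 2.5 40.4
-40 8 1.9 39.4
-30 11 2.2 39.1
-20 9 6.3 40.0
-10 9 -1.2 39.9
0 12 3.7 40.0
10 6 5.1 41.6
20 12 3.5 40.1
30 18 -0.6 42.9
40 9 2.8 43.2
50 1 -2.2 39.2
60 0  
70 17 -0.6 48.0
scene lid 810 [ 0.5045 -0.0807] 68.41 0.022
```

View pics/c4.png

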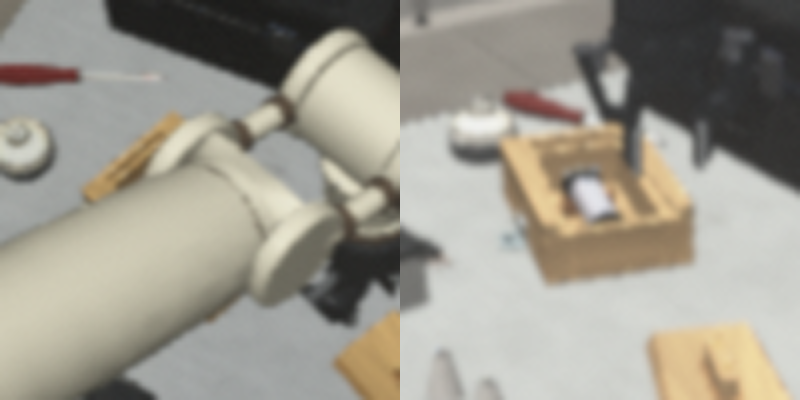

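The right half shows the refractometer lying level in both saddles with its eyepiece at the mouth. Depth agrees: the barrel top is about 40 mm up all along. The lid stands free at lower right, so I grasp the pull next.

{"fn": "send_rows", "kwargs": {
  "motion": [
    {"tx": -0.03,"ty": 0.015,"tz": 0.03,"yaw": -0.7,"jaw": 0.04},
    {"tx": -0.054,"ty": 0.029,"tz": 0.08,"yaw": -0.7,"jaw": 0.04},
    {"tx": -0.054,"ty": 0.029,"tz": 0.12,"yaw": -0.7,"jaw": 0.04},
    {"tx": -0.054,"ty": 0.029,"tz": 0.14,"yaw": -0.7,"jaw": 0.04},
    {"tx": -0.054,"ty": 0.029,"tz": 0.145,"yaw": -0.7,"jaw": 0.04},
    {"tx": -0.054,"ty": 0.029,"tz": 0.145,"yaw": -0.7,"jaw": 0.04}
  ]
}}

```text
clock: 10.92
tool_pos: [0.5055, -0.0752, 0.0288]
ee_rot: [0.0, 0.825, 0.565, 0.0]
force: [0.2, 0.1, 0.5]
grip_width: 0.0401
gripper_force: 0.0
```

```bash
python3 - <<'E'
from fit import *
s=r.get_state();t=np.array(s['tool_pos']);M=Rq(s['ee_rot']).as_matrix();print(t,np.degrees(np.arctan2(M[1,0],M[0,0])),s['force'])
print(((np.array([.5040,-.0797,.024])-t)@M).round(4))
E
```

```text
[ 0.50546339 -0.07515666  0.02881168] 68.86159154721886 [0.19687705 0.11629994 0.46155005]
[-0.0048  0.0003  0.0048]
```

{"fn": "send_rows", "kwargs": {
  "motion": [
    {"tx": -0.005,"ty": 0,"tz": 0.0,"yaw": 0.4,"jaw": 0.04},
    {"tx": -0.005,"ty": 0,"tz": 0.004,"yaw": 0.4,"jaw": 0.03},
    {"tx": -0.005,"ty": 0,"tz": 0.004,"yaw": 0.4,"jaw": 0.01},
    {"tx": -0.005,"ty": 0,"tz": 0.004,"yaw": 0.4,"jaw": 0.01},
    {"tx": -0.005,"ty": 0,"tz": 0.004,"yaw": 0.4,"jaw": 0.01},
    {"tx": -0.005,"ty": 0,"tz": 0.004,"yaw": 0.4,"jaw": 0.01}
  ],
  "squeeze": 80
}}

```text
clock: 11.68
tool_pos: [0.5032, -0.0807, 0.0246]
ee_rot: [0.0, 0.827, 0.562, 0.0]
force: [-2.2, -0.3, 4.5]
grip_width: 0.0136
gripper_force: 79.8
```

{"fn": "send_rows", "kwargs": {
  "motion": [
    {"tx": 0,"ty": 0,"tz": -0.015,"yaw": 0,"jaw": 0.01},
    {"tx": 0,"ty": 0,"tz": -0.035,"yaw": -2,"jaw": 0.01},
    {"tx": 0,"ty": 0,"tz": -0.055,"yaw": -4,"jaw": 0.01},
    {"tx": 0.02,"ty": -0.002,"tz": -0.055,"yaw": -5.5,"jaw": 0.01},
    {"tx": 0.05,"ty": -0.002,"tz": -0.055,"yaw": -5.5,"jaw": 0.01},
    {"tx": 0.08,"ty": -0.003,"tz": -0.055,"yaw": -5.5,"jaw": 0.01},
    {"tx": 0.08,"ty": -0.003,"tz": -0.055,"yaw": -5.5,"jaw": 0.01},
    {"tx": 0.08,"ty": -0.003,"tz": -0.055,"yaw": -5.5,"jaw": 0.01}
  ]
}}

```text
clock: 12.68
tool_pos: [0.5294, -0.0053, 0.0794]
ee_rot: [0.0, 0.799, 0.601, -0.0]
force: [-0.0, 0.1, -2.1]
grip_width: 0.0143
gripper_force: 78.9
```

```bash
cat > m.py <<'E'
from fit import *
C=np.array([.5637,.2137,np.radians(74.1)])
def rep():
    s=r.get_state();t=np.array(s['tool_pos']);M=Rq(s['ee_rot']).as_matrix()
    l=loc(t[None],C)[0]*1000
    F=s['force'];c,sn=np.cos(C[2]),np.sin(C[2])
    print('clk',round(s['clock'],2),'TCP case xy',l.round(1),'z',t[2].round(4),'ang-case',np.degrees(np.arctan2(M[1,0],M[0,0])-C[2]).round(2),'tilt',M[2].round(3),'F case',np.round([F[0]*c+F[1]*sn,-F[0]*sn+F[1]*c,F[2]],1),'T',s['torque'].round(2),'w',round(s['grip_width'],4))
    return t,M
def lidfit(zt):
    t,M=rep()
    for n in('top','scene'):
        im,d=r.capture(n);P=cloud(n,d);np.savez(n+'5.npz',im=im,P=P)
        q=P.reshape(-1,3);q=q[(np.abs(q[:,2]-zt)<.007)&(np.hypot(*(q[:,:2]-t[:2]).T)<.11)]
        l=loc(q,np.r_[t[:2],C[2]]);q=q[(abs(l[:,1])<.055)]
        l=loc(q,np.r_[t[:2],C[2]])
        x,f=fit(q,LID,None,[t[0],t[1],C[2]])
        g=l[abs(l[:,1])>.012];zz=q[abs(l[:,1])>.012,2]
        k=np.linalg.lstsq(np.c_[g,np.ones(len(g))],zz,rcond=None)[0]
        p=P[(np.abs(P-[.565,.213,.054])<[.15,.16,.010]).all(-1)]
        print(n,len(q),'lid in case',(loc(x[None,:2],C)[0]*1000).round(1),np.degrees(x[2]-C[2]).round(2),round(f,3),'slopes deg',np.degrees(k[:2]).round(2),'z',k[2].round(4))
E
python3 -c "
from m import *
t=r.get_state()['tool_pos'];lidfit(t[2]-.0126)"
```

```text
clk 12.68 TCP case xy [-220.  -27.] z 0.0794 ang-case -0.21 tilt [-0. -0. -1.] F case [ 0.   0.  -2.1] T [ 0.   -0.03  0.02] w 0.0143
top 551 lid in case [-218.2  -23.6] 1.33 0.027 slopes deg [-0.49 -0.07] z 0.0655
scene 649 lid in case [-220.7  -25.6] 0.55 0.027 slopes deg [ 0.42 -0.7 ] z 0.0668
```

{"fn": "send_rows", "kwargs": {
  "motion": [
    {"tx": 0.0,"ty": -0.014,"tz": 0.0,"yaw": -0.2,"jaw": 0.01},
    {"tx": 0.015,"ty": -0.0275,"tz": 0.003,"yaw": -0.2,"jaw": 0.01},
    {"tx": 0.035,"ty": -0.0275,"tz": 0.005,"yaw": -0.2,"jaw": 0.01},
    {"tx": 0.035,"ty": -0.0275,"tz": 0.005,"yaw": -0.2,"jaw": 0.01},
    {"tx": 0.035,"ty": -0.0275,"tz": 0.005,"yaw": -0.2,"jaw": 0.01},
    {"tx": 0.035,"ty": -0.0275,"tz": 0.005,"yaw": -0.2,"jaw": 0.01}
  ]
}}

```text
clock: 13.52
tool_pos: [0.513, 0.0358, 0.0744]
ee_rot: [0.0, 0.798, 0.602, -0.0]
force: [-0.4, 0.1, -2.1]
grip_width: 0.0141
gripper_force: 78.9
```

```bash
python3 - <<'E'
from m import *
t,M=rep();lidfit(t[2]-.0126)
P=[np.load(n+'5.npz')['im'] for n in('top','scene')]
cv2.imwrite('pics/c6.png',np.hstack([cv2.resize(P[0][120:240,170:290,::-1],(400,400),interpolation=cv2.INTER_CUBIC),cv2.resize(P[1][140:240,190:290,::-1],(400,400),interpolation=cv2.INTER_CUBIC)]))
E
```

```text
clk 13.53 TCP case xy [-185.    0.] z 0.0744 ang-case -0.06 tilt [-0.  0. -1.] F case [-0.   0.4 -2.1] T [-0.02  0.03  0.04] w 0.0141
clk 13.53 TCP case xy [-185.    0.] z 0.0744 ang-case -0.06 tilt [-0.  0. -1.] F case [-0.   0.4 -2.1] T [-0.02  0.03  0.04] w 0.0141
top 533 lid in case [-183.4    3.5] 0.77 0.03 slopes deg [-0.36 -0.26] z 0.0608
scene 626 lid in case [-186.5    1.4] 1.05 0.026 slopes deg [ 0.43 -0.81] z 0.0619
```

View pics/c6.png

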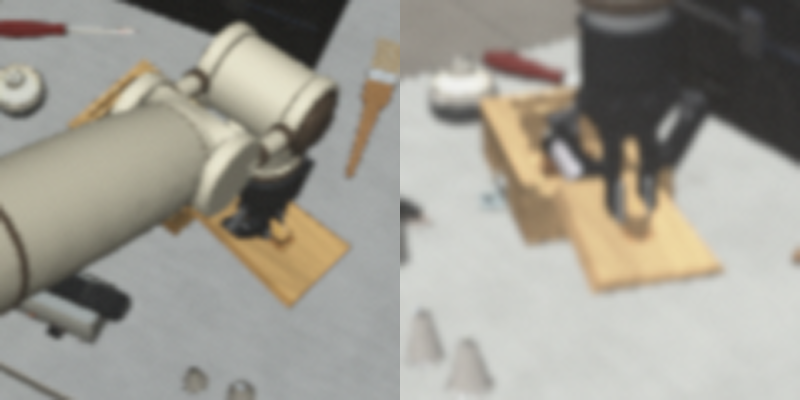

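The right view shows the lid level with its narrow end just at the mouth, lined up with the way. I slide it in.

{"fn": "send_rows", "kwargs": {
  "motion": [
    {"tx": 0.015,"ty": 0,"tz": 0,"yaw": 0,"jaw": 0.01},
    {"tx": 0.03,"ty": 0,"tz": 0,"yaw": 0,"jaw": 0.01},
    {"tx": 0.045,"ty": 0,"tz": 0,"yaw": 0,"jaw": 0.01},
    {"tx": 0.06,"ty": 0,"tz": 0,"yaw": 0,"jaw": 0.01},
    {"tx": 0.08,"ty": 0,"tz": 0,"yaw": 0,"jaw": 0.01},
    {"tx": 0.08,"ty": 0,"tz": 0,"yaw": 0,"jaw": 0.01},
    {"tx": 0.08,"ty": 0,"tz": 0,"yaw": 0,"jaw": 0.01}
  ]
}}

```text
clock: 14.5
tool_pos: [0.5349, 0.1133, 0.0742]
ee_rot: [-0.0, 0.798, 0.602, -0.0]
force: [0.0, -0.1, -1.3]
grip_width: 0.0139
gripper_force: 78.9
```

```bash
python3 -c "
from m import *
rep()"
```

```text
clk 14.5 TCP case xy [-104.5    0.2] z 0.0742 ang-case -0.01 tilt [-0. -0. -1.] F case [-0.1 -0.  -1.3] T [ 0.    0.   -0.05] w 0.0139
```

{"fn": "send_rows", "kwargs": {
  "motion": [
    {"tx": 0.015,"ty": 0,"tz": 0.0005,"yaw": 0,"jaw": 0.01},
    {"tx": 0.03,"ty": 0,"tz": 0.001,"yaw": 0,"jaw": 0.01},
    {"tx": 0.042,"ty": 0,"tz": 0.001,"yaw": 0,"jaw": 0.01},
    {"tx": 0.054,"ty": 0,"tz": 0.001,"yaw": 0,"jaw": 0.01},
    {"tx": 0.064,"ty": 0,"tz": 0.001,"yaw": 0,"jaw": 0.01},
    {"tx": 0.064,"ty": 0,"tz": 0.001,"yaw": 0,"jaw": 0.01},
    {"tx": 0.064,"ty": 0,"tz": 0.001,"yaw": 0,"jaw": 0.01}
  ]
}}

```text
clock: 15.38
tool_pos: [0.5524, 0.1745, 0.0732]
ee_rot: [0.0, 0.798, 0.602, -0.0]
force: [-0.5, -0.1, -1.3]
grip_width: 0.0141
gripper_force: 78.9
```

```bash
python3 -c "
from m import *
rep()"
```

```text
clk 15.38 TCP case xy [-40.8   0.1] z 0.0732 ang-case -0.04 tilt [-0. -0. -1.] F case [-0.2  0.5 -1.3] T [-0.02 -0.04  0.03] w 0.0141
```

Still free. I continue in small steps towards the seat at -6.

{"fn": "send_rows", "kwargs": {
  "motion": [
    {"tx": 0.008,"ty": 0,"tz": 0.0005,"yaw": 0,"jaw": 0.01},
    {"tx": 0.015,"ty": 0,"tz": 0.0005,"yaw": 0,"jaw": 0.01},
    {"tx": 0.02,"ty": 0,"tz": 0.0005,"yaw": 0,"jaw": 0.01},
    {"tx": 0.025,"ty": 0,"tz": 0.0005,"yaw": 0,"jaw": 0.01},
    {"tx": 0.025,"ty": 0,"tz": 0.0005,"yaw": 0,"jaw": 0.01},
    {"tx": 0.025,"ty": 0,"tz": 0.0005,"yaw": 0,"jaw": 0.01}
  ]
}}

```text
clock: 16.12
tool_pos: [0.5594, 0.1987, 0.0728]
ee_rot: [0.0, 0.798, 0.602, -0.0]
force: [-0.6, -0.0, -1.3]
grip_width: 0.0139
gripper_force: 78.9
```

```bash
python3 -c "
from m import *
rep()"
```

```text
clk 16.12 TCP case xy [-15.6   0.1] z 0.0728 ang-case -0.03 tilt [-0. -0. -1.] F case [-0.2  0.6 -1.3] T [0.   0.03 0.02] w 0.0139
```

{"fn": "send_rows", "kwargs": {
  "motion": [
    {"tx": 0.002,"ty": 0,"tz": 0.0005,"yaw": 0,"jaw": 0.01},
    {"tx": 0.004,"ty": 0,"tz": 0.0008,"yaw": 0,"jaw": 0.01},
    {"tx": 0.006,"ty": 0,"tz": 0.0008,"yaw": 0,"jaw": 0.01},
    {"tx": 0.008,"ty": 0,"tz": 0.0008,"yaw": 0,"jaw": 0.01},
    {"tx": 0.009,"ty": 0,"tz": 0.0008,"yaw": 0,"jaw": 0.01},
    {"tx": 0.009,"ty": 0,"tz": 0.0008,"yaw": 0,"jaw": 0.01}
  ]
}}

```text
clock: 16.88
tool_pos: [0.5615, 0.2073, 0.0727]
ee_rot: [-0.0, 0.798, 0.602, -0.001]
force: [-5.0, -2.1, 5.9]
grip_width: 0.0142
gripper_force: 80.0
```

```bash
python3 -c "
from m import *
rep()"
```

```text
clk 16.88 TCP case xy [-6.8  0.4] z 0.0727 ang-case -0.03 tilt [-0.001 -0.001 -1.   ] F case [-3.4  4.2  5.9] T [-0.34  0.76 -0.14] w 0.0142
```

{"fn": "send_rows", "kwargs": {
  "motion": [
    {"tx": 0.0,"ty": -0.001,"tz": -0.0005,"yaw": 0,"jaw": 0.01},
    {"tx": 0.001,"ty": -0.001,"tz": -0.0005,"yaw": 0,"jaw": 0.01},
    {"tx": 0.002,"ty": -0.001,"tz": -0.0005,"yaw": 0,"jaw": 0.01},
    {"tx": 0.003,"ty": -0.001,"tz": -0.0005,"yaw": 0,"jaw": 0.01},
    {"tx": 0.003,"ty": -0.001,"tz": -0.0005,"yaw": 0,"jaw": 0.01}
  ]
}}

```text
clock: 17.5
tool_pos: [0.5616, 0.2079, 0.0727]
ee_rot: [0.001, 0.798, 0.602, -0.002]
force: [-3.9, -12.0, 4.1]
grip_width: 0.0141
gripper_force: 79.8
```

```bash
python3 -c "
from m import *
rep()"
```

```text
clk 17.5 TCP case xy [-6.1  0.4] z 0.0727 ang-case -0.02 tilt [-0.005 -0.    -1.   ] F case [-12.6   0.4   4.1] T [-1.79  0.4  -0.07] w 0.0141
```

{"fn": "send_rows", "kwargs": {
  "motion": [
    {"tx": 0.001,"ty": 0,"tz": 0,"yaw": 0,"jaw": 0.01},
    {"tx": 0.002,"ty": 0,"tz": 0,"yaw": 0,"jaw": 0.01},
    {"tx": 0.002,"ty": 0,"tz": 0,"yaw": 0,"jaw": 0.01},
    {"tx": 0.002,"ty": 0,"tz": 0,"yaw": 0,"jaw": 0.01}
  ]
}}

```text
clock: 18.0
tool_pos: [0.5616, 0.2081, 0.0726]
ee_rot: [0.002, 0.798, 0.602, -0.004]
force: [-6.4, -18.6, 8.1]
grip_width: 0.0143
gripper_force: 80.2
```

```bash
python3 -c "
from m import *
rep()"
```

```text
clk 18.0 TCP case xy [-6.   0.5] z 0.0726 ang-case -0.01 tilt [-0.009 -0.001 -1.   ] F case [-19.6   1.1   8.1] T [-2.85  0.78 -0.18] w 0.0143
```

Wedged: it stopped at case x = -6 with about 20 N on it. I relax the push, release, lift away and check.

{"fn": "send_rows", "kwargs": {
  "motion": [
    {"tx": -0.0035,"ty": 0,"tz": -0.001,"yaw": 0,"jaw": 0.01},
    {"tx": -0.0035,"ty": 0,"tz": -0.001,"yaw": 0,"jaw": 0.02},
    {"tx": -0.0035,"ty": 0,"tz": -0.001,"yaw": 0,"jaw": 0.03},
    {"tx": -0.0035,"ty": 0,"tz": -0.001,"yaw": 0,"jaw": 0.04},
    {"tx": -0.0035,"ty": 0,"tz": -0.001,"yaw": 0,"jaw": 0.04},
    {"tx": -0.0035,"ty": 0,"tz": -0.02,"yaw": 0,"jaw": 0.04},
    {"tx": -0.0035,"ty": 0,"tz": -0.06,"yaw": 0,"jaw": 0.04},
    {"tx": -0.0035,"ty": 0,"tz": -0.11,"yaw": 0,"jaw": 0.04},
    {"tx": -0.06,"ty": 0,"tz": -0.15,"yaw": 0,"jaw": 0.04},
    {"tx": -0.12,"ty": 0,"tz": -0.17,"yaw": 0,"jaw": 0.04},
    {"tx": -0.18,"ty": 0,"tz": -0.17,"yaw": 0,"jaw": 0.04},
    {"tx": -0.24,"ty": 0,"tz": -0.17,"yaw": 0,"jaw": 0.04}
  ]
}}

```text
clock: 19.5
tool_pos: [0.4968, -0.0183, 0.2449]
ee_rot: [0.002, 0.798, 0.603, 0.001]
force: [-0.3, -1.0, 0.0]
grip_width: 0.0399
gripper_force: 0.0
```

{"fn": "send_rows", "kwargs": {
  "motion": [
    {"tx": -0.06,"ty": 0,"tz": 0,"yaw": 0,"jaw": 0.04},
    {"tx": -0.12,"ty": 0,"tz": 0,"yaw": 0,"jaw": 0.04},
    {"tx": -0.18,"ty": 0,"tz": 0,"yaw": 0,"jaw": 0.04},
    {"tx": -0.2,"ty": 0,"tz": 0,"yaw": 0,"jaw": 0.04},
    {"tx": -0.2,"ty": 0,"tz": 0,"yaw": 0,"jaw": 0.04}
  ]
}}

```text
clock: 20.12
tool_pos: [0.4418, -0.2102, 0.2439]
ee_rot: [0.001, 0.799, 0.601, 0.0]
force: [0.6, -0.2, 0.4]
grip_width: 0.0398
gripper_force: 0.0
```

```bash
python3 - <<'E'
from m import *
rep();out=[]
for n in('top','scene'):
    im,d=r.capture(n);P=cloud(n,d)
    q=P.reshape(-1,3);l=loc(q,C);m=(q[:,2]>.07)&(q[:,2]<.095)&(abs(l[:,0])<.09)&(abs(l[:,1])<.06)
    b=np.c_[l[m]*1000,q[m,2]*1000];print(n,'pull',len(b),b.mean(0).round(1),np.percentile(b[:,0],[3,97]).round(1))
    m=(q[:,2]>.045)&(q[:,2]<.066)&(abs(l[:,0])<.12)&(abs(l[:,1])<.03);b=l[m]*1000;print('back edge',np.percentile(b[:,0],[1,3,97]).round(1),'z',np.percentile(q[m,2],[10,50,90]).round(4))
    y0,x0=(110,170) if n=='top' else (130,185)
    out.append(cv2.resize(im[y0:y0+100,x0:x0+100,::-1],(400,400),interpolation=cv2.INTER_CUBIC))
cv2.imwrite('pics/c9.png',np.hstack(out))
E
```

```text
clk 20.12 TCP case xy [-441.1    1.1] z 0.2439 ang-case -0.2 tilt [-0.001  0.002 -1.   ] F case [-0.  -0.6  0.4] T [ 0.01 -0.01  0.02] w 0.0398
top pull 63 [-5.3  2.2 79.9] [-34.3  21.1]
back edge [-89.1 -85.8  87.6] z [0.0554 0.0593 0.063 ]
scene pull 54 [-15.    0.   79.7] [-36.9  18.3]
back edge [-94.  -92.6  86.7] z [0.0532 0.0602 0.0628]
```

View pics/c9.png

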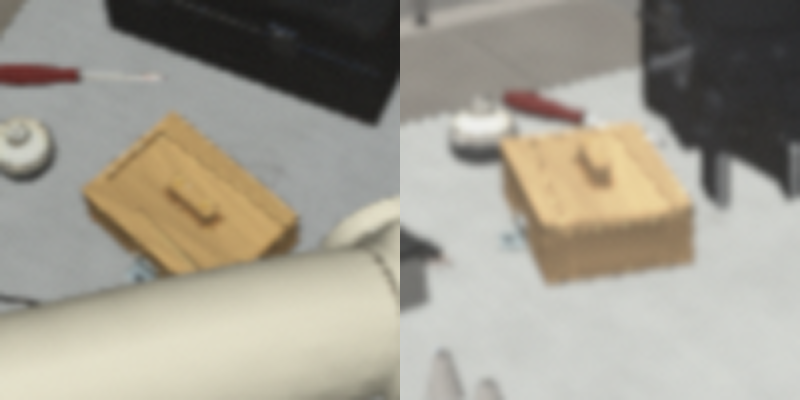

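The lid is in the way, pull up, with its back end flush with the mouth. It stays put now that the gripper is clear, so I hand the job in.

```bash
python3 -c "
from bench import r
print(r.hand_in())"
```

```text
the job is handed in; nothing more can be done
None
```

The refractometer lies in both saddles with its eyepiece at the mouth. The lid was pressed in with about 20 N until it wedged, about flush with the end of the case. The job was handed in at about 20 s on the clock; no verdict came back.

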